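# Bring the yellow sample round to the guest

### The arm

A 6-joint arm with a two-finger parallel gripper is mounted at the origin on the work surface. World frame = base frame: x ahead of the robot, y to its left, z up, the work surface at z = 0. Lengths are in m, angles in rad, forces in N, time in s.
With the tool pointing down it reaches from about 0.25 to 0.775 m from the base axis. Payload 4 kg.
Tool frame: the origin (TCP) lies on the centre line of the jaws, within the pads' length; the fingertips stand 22 mm ahead of it and the grasp point (between the pads) lies 3 mm ahead of it; z points along the fingers, y is the direction in which the jaws open and shut (so a half turn about z gives the same grasp; the last joint's range is limited). The gripper opens to 94 mm and grips with 3 to 60 N. Pads are 16 mm wide; open, the fingers measure 119 mm over their backs; the gripper's body (75 mm by 177 mm) begins 78 mm behind the grasp point.
Start: joints at [-1.303, 0.087, 1.371, -0, 1.684, -0.103], TCP at [0.199, -0.513, 0.228] pointing down, gripper open.
Joint ranges: [-3.1, 3.1], [-0.76, 2.03], [0.27, 2.55], [-1.08, 4.22], [0.17, 2.65], [-2.57, 2.57]. Speed limits (rad/s): [2.79, 2.79, 3.14, 3.14, 3.14, 3.14].

### API

Orientations are given as [roll, pitch, yaw] about the fixed x, y, z axes, in that order (R = Rz(yaw) Ry(pitch) Rx(roll)).
In Python, from bench import robot gives the robot as it stands. The module is installed in compiled form; this text tells all that it offers.
- The arm moves only by the shell command python3 -m inch 'ROWS'. ROWS is JSON, a list of rows, each an object with "linear": the shift along the world's x, y, z scaled (see below), a list of three; "twist": the turn about the world's z scaled (see below); "gripper": the opening, from 0 (shut) to 1 (fully open). In form: [{"linear": [x, y, z], "twist": twist, "gripper": gripper}, ...]. A call has 1 to 10 rows; each row is the pose to reach, as a shift and turn from the pose commanded when the call began; what a row does not reach only later rows make up. The controller multiplies each number of a shift by 0.1 m and each number of a turn by 60 degrees. A row lasts 1/12 s, in which the tool goes at most 41.7 mm and 7.16 degrees, less where a joint would pass 70% of its speed; a pose out of reach is approached as far as the arm can. A call with a number of a shift or a turn outside -1 to 1 is refused whole. A call with a gripper value outside its range is refused whole. The fingers move at their own pace and stop on an object; the grip force is fixed at half the most. Time passes only in rows, so rows that repeat a pose let the fingers close. It gives the time, the measured TCP pose, the force and the opening at its end, in the units of the state.
- robot.get_obs(): the state, without advancing time (a new reading comes with each control period).
- robot.snapshot(name): name is "scene" or "top" or "wrist"; returns a dict with "image" (384x512x3 uint8, red, green, blue), "depth" (384x512 float32, m along the optical axis (not along the pixel's ray), 0 where there is no reading), "mtx" (3x3 intrinsics, pixels), "rvec" (rotation vector, rad) and "tvec" (3), from world to camera coordinates, as OpenCV has them; the wrist camera has in their place "hand_eye" (4x4, takes a point from camera to tool coordinates, whose origin is the TCP and whose axes are the flange's). Camera axes: x right, y down, z forward; pixel columns grow to the right and rows downward; lengths in m; the calibration is good to about 2 mm. A picture is of the moment at which its call begins: read the wrist's pose just before it.
- robot.close_job(): hands the job in, once; it reports no verdict.
The state is a dict: "time": time; "joint_positions": joint angles; "qvel": joint speeds; "joint_torque": joint torques, N m; "tool_pos": TCP position; "ee_rot": TCP orientation; "wrist_force": force on the tool from outside, world axes, zero at the start; "wrist_torque": the same for the moment, N m; "width": finger opening in m.
Only numpy, scipy, OpenCV 4.12 (cv2) and the standard library are available. Lean on these libraries where they do the work, as an engineer would, in place of code of your own. Each camera call takes 0.05 s, during which the arm holds its last target.

### The job

Turn the tasting carousel by pushing one of its upright paddle spokes with a fingertip, until the sample jar with the yellow lid stands at the brass arrow, in line with it. Do not touch, lift or topple any of the three jars, and leave the other things on the table where they are.

Things in the scene. Friction and masses are not known exactly. Their poses are not given: they have to be found in the camera images.
- stand: fixed dark round board under the carousel, 350 mm across and 12 mm thick, with a 70 mm wide tongue that reaches 260 mm from the centre; origin on the turning axis, on the table; its own +x axis runs from the axis along the tongue, through the arrow, so a jar is in line with the arrow when it lies on this +x axis; z up
- arrow_tip (a point): inner point of the flat brass arrow on the board's tongue, 185 mm from the turning axis along the stand's +x, 14 mm above the table; the arrow points at the axis and a thin brass line runs on inwards from it towards the tray
- carousel_axis (a point): point on the turning axis at the top face of the tray, 36 mm above the table; the pale round tray is 200 mm across and 16 mm thick
- carousel: turning tray with four wooden paddle spokes, one piece; origin on the axis, 20 mm above the table, z up; the spokes stand along its +x, +y, -x and -y, each an upright board 10 mm thick, from 99 to 165 mm from the axis and 24 to 86 mm above the table. Turns about z either way, over a full turn, and stays where it is left (friction about 0.07 N m, 0.5 N at a spoke)
- sample_yellow: small closed wine-sample jar of dark green glass with a yellow lid and yellow label, 44 mm across, 56 mm tall, standing loose on the carousel tray about 66 mm from its axis; the one to bring to the arrow; origin at the centre of its underside, z up; it rides round with the tray by friction
- sample_red: small closed wine-sample jar of dark green glass with a red lid and red label, 44 mm across, 56 mm tall, standing loose on the carousel tray about 66 mm from its axis; origin at the centre of its underside, z up; it rides round with the tray by friction
- sample_white: small closed wine-sample jar of dark green glass with a white lid and white label, 44 mm across, 56 mm tall, standing loose on the carousel tray about 66 mm from its axis; origin at the centre of its underside, z up; it rides round with the tray by friction
- wine_bottle: full wine bottle standing on the table, 74 mm across, 300 mm tall; origin at the centre of its underside
- wine_glass: stemmed wine glass, 78 mm across, 190 mm tall; origin at the centre of its foot
- corkscrew: folded waiter's corkscrew lying flat, 120 mm long, 17 mm tall; origin at the middle of its underside, x along it
- cork: cork standing on end, 24 mm across, 45 mm tall; origin at the centre of its underside
- vase: small glass vase of pink flowers, 80 mm across, about 160 mm tall with flowers; origin at the centre of its underside
- tasting_cup: white ceramic cup, 72 mm across, 90 mm tall; origin at the centre of its underside

How it is judged:
On the way, in this order (a step that is already met when the one before it is completed fails the run):
1. a finger pushes on the carousel (contact force between the fingers and carousel above 0.05 N).
2. the yellow-lidded jar comes to the arrow (y of sample_yellow in the frame of stand between -0.012 and 0.012 m and x of sample_yellow in the frame of stand above 0.03 m), for 0.2 s.
At the end, for the whole second after the job is handed in: The yellow-lidded jar's centre is within 12 mm of the arrow's line, on the arrow's side of the tray; all three jars stand upright on the tray, the carousel is at rest, and no other thing has moved by 20 mm (all of step 2 and horizontal distance between each of sample_yellow, sample_red, sample_white and carousel_axis below 0.1 m and angle between each of sample_yellow, sample_red, sample_white's own z axis and vertical below 0.1 rad and height (world z) of sample_yellow between 0.03 and 0.041 m and height (world z) of sample_red between 0.03 and 0.041 m and height (world z) of sample_white between 0.03 and 0.041 m and angular speed of carousel below 0.03 rad/s and distance of each of wine_bottle, wine_glass, corkscrew, cork, vase, tasting_cup from where it was at the start of the episode below 0.02 m); the robot touches nothing.
It fails at once if a jar is touched by the fingers or the arm (contact force between any of the fingers, the arm and sample_yellow above 0.5 N or contact force between any of the fingers, the arm and sample_red above 0.5 N or contact force between any of the fingers, the arm and sample_white above 0.5 N).
It fails at once if a jar is lifted, toppled or pushed off the tray (height (world z) of any of sample_yellow, sample_red, sample_white above 0.046 m or height (world z) of any of sample_yellow, sample_red, sample_white below 0.026 m or angle between any of sample_yellow, sample_red, sample_white's own z axis and vertical above 0.3 rad).
It fails at once if another thing on the table is moved by 20 mm or more (distance of any of wine_bottle, wine_glass, corkscrew, cork, vase, tasting_cup from where it was at the start of the episode above 0.02 m).
It also fails if it takes over 64 s, if anything falls off the work surface, if the arm or the gripper's body presses on something with over 40 N, if the wrist force passes 120 N, or if a joint passes its speed limit or range.

## Working session

There is one attempt and no reset: what is moved stays moved. The work goes in short steps, Python scripts to look and compute and a shell command to move; the robot and the scene stay as the last step left them, time stands still between calls to the robot, and variables do not carry over. Pictures are saved under pics/ and viewed, and the job is handed in when it is done.

```bash
mkdir -p pics; python3 - <<'E'
from bench import robot
import cv2,numpy as np
o=robot.get_obs();print(o['time'],o['tool_pos'],o['ee_rot'],o['width'])
for n in ['scene','top']:
    s=robot.snapshot(n);cv2.imwrite(f'pics/{n}0.png',s['image'][:,:,::-1]);np.savez(f'{n}0.npz',**s)
    R=cv2.Rodrigues(np.array(s['rvec'],float))[0];print(n,-R.T@np.array(s['tvec']).ravel(),s['mtx'])
E
```

```text
0.0 [ 0.19915718 -0.51212725  0.22628318] [-3.13934577e+00 -2.25881347e-04  3.70789653e-01] 0.09401837617330598
scene [1.08493889 0.39827644 1.00148861] [[385.08173121   0.         257.13977736]
 [  0.         385.08173121 192.79293475]
 [  0.           0.           1.        ]]
top [ 0.34727077 -0.00831342  1.13648991] [[379.22268134   0.         257.16756375]
 [  0.         379.22268134 189.89295289]
 [  0.           0.           1.        ]]
```

View pics/top0.png

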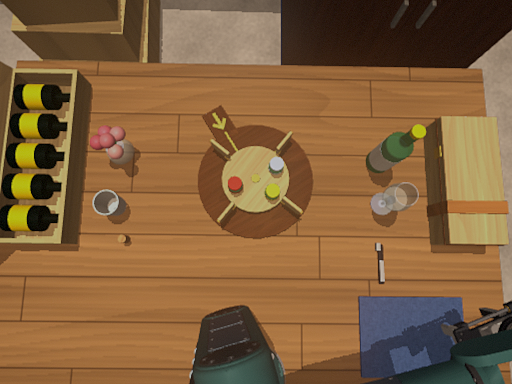

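View pics/scene0.png

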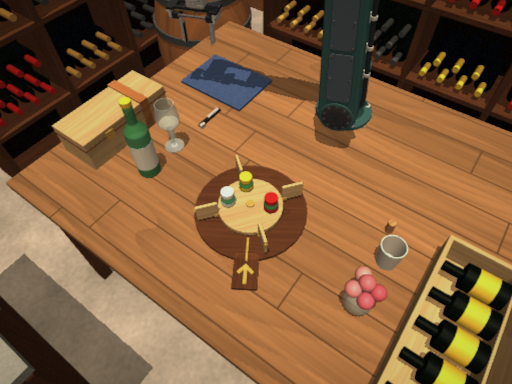

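Top view: the axis is near (255,180), the arrow near (217,121), the yellow lid at (273,190), red at (235,184) and white at (276,164). The spokes lie on the diagonals. Next I'll measure these.

```bash
cat > h.py <<'E'
import cv2,numpy as np
def ray(s,uv,z):
    R=cv2.Rodrigues(np.array(s['rvec'],float))[0];t=np.array(s['tvec'],float).ravel()
    p=cv2.undistortPoints(np.array([[uv]],float),np.array(s['mtx']),None).ravel()
    d=R.T@np.array([p[0],p[1],1]);c=-R.T@t
    return c+d*(z-c[2])/d[2]
def blobs(s,lo,hi,amin=15):
    h=cv2.cvtColor(s['image'],cv2.COLOR_RGB2HSV);m=cv2.inRange(h,np.array(lo),np.array(hi))
    n,l,st,ce=cv2.connectedComponentsWithStats(m)
    return [(ce[i].round(1),st[i]) for i in range(1,n) if st[i][4]>=amin]
def world(s):
    R=cv2.Rodrigues(np.array(s['rvec'],float))[0];t=np.array(s['tvec'],float).ravel();K=np.array(s['mtx'])
    d=s['depth'];v,u=np.mgrid[:d.shape[0],:d.shape[1]]
    P=np.stack([(u-K[0,2])*d/K[0,0],(v-K[1,2])*d/K[1,1],d],-1)
    return (P-t)@R
E
python3 - <<'E'
from h import *
for n in ['top','scene']:
    s=dict(np.load(n+'0.npz'))
    for nm,lo,hi in [('yellow',(22,170,90),(35,255,255)),('red',(0,200,120),(4,255,255)),('white',(0,0,170),(179,60,255))]:
        for c,st in blobs(s,lo,hi): 
            p=ray(s,c,.092)
            if np.hypot(p[0]-.37,p[1])<.3: print(n,nm,c,st,p.round(4), ray(s,c,.013).round(4),ray(s,c,.037).round(4))
    W=world(s);
    # tall spokes z .078-.09
    m=((abs(W[...,2]-.086)<.006)&(np.hypot(W[...,0]-.37,W[...,1])<.2)).astype(np.uint8)
    k,l,st,ce=cv2.connectedComponentsWithStats(m)
    for i in range(1,k):
        if st[i][4]>8: 
            q=W[l==i];print(n,'86mm',ce[i].round(1),st[i][4],q.mean(0).round(4),q.min(0).round(3),q.max(0).round(3))
    i=cv2.resize(s['image'][90:250,170:340] if n=='top' else s['image'][140:300,180:320],None,fx=3.5,fy=3.5,interpolation=cv2.INTER_CUBIC)
    cv2.imwrite(f'pics/{n}_z.png',i[:,:,::-1])
E
```

```text
top yellow [272.3 190.6] [266 184  13  14 152] [ 0.5209 -0.0659  0.092 ] [ 0.534  -0.0703  0.013 ] [ 0.53   -0.0689  0.037 ]
top white [276.2 162.9] [270 157  14  13 146] [ 0.6005 -0.0766  0.092 ] [ 0.6196 -0.0818  0.013 ] [ 0.6138 -0.0802  0.037 ]
top 86mm [234.6 182.6] 85 [0.5426 0.04   0.0902] [0.525 0.022 0.081] [0.561 0.058 0.092]
top 86mm [273.  186.6] 33 [ 0.5326 -0.0678  0.0907] [ 0.52  -0.082  0.088] [ 0.543 -0.051  0.092]
top 86mm [271.  193.1] 36 [ 0.5143 -0.0624  0.0897] [ 0.504 -0.079  0.081] [ 0.529 -0.048  0.092]
top 86mm [292.1 203.5] 81 [ 0.4861 -0.1217  0.0855] [ 0.465 -0.147  0.081] [ 0.507 -0.096  0.091]
top 86mm [225.9 210.4] 85 [0.4645 0.0626 0.0855] [0.438 0.041 0.081] [0.491 0.084 0.09 ]
scene yellow [245.2 176.5] [239 171  14  13 132] [ 0.5286 -0.0633  0.092 ] [ 0.4802 -0.1034  0.013 ] [ 0.4949 -0.0913  0.037 ]
scene yellow [246.5 188.3] [240 186  13   5  21] [ 0.5617 -0.0335  0.092 ] [ 0.5163 -0.071   0.013 ] [ 0.5301 -0.0596  0.037 ]
scene red [270.5 198.4] [265 193  12  12 122] [0.5506 0.0448 0.092 ] [0.5041 0.014  0.013 ] [0.5182 0.0234 0.037 ]
scene white [226.7 191.3] [220 186  14  12 122] [ 0.6042 -0.0742  0.092 ] [ 0.5624 -0.1153  0.013 ] [ 0.5751 -0.1028  0.037 ]
scene 86mm [238.8 161.7] 52 [ 0.4884 -0.1192  0.0845] [ 0.463 -0.148  0.08 ] [ 0.508 -0.092  0.088]
scene 86mm [246.1 177.1] 104 [ 0.5267 -0.0616  0.0885] [ 0.505 -0.082  0.08 ] [ 0.544 -0.045  0.092]
scene 86mm [292.3 184.6] 70 [0.4666 0.0658 0.0842] [0.439 0.045 0.08 ] [0.493 0.087 0.089]
scene 86mm [271.  198.1] 114 [0.5471 0.0441 0.0891] [0.525 0.023 0.08 ] [0.564 0.063 0.092]
```

View pics/top_z.png

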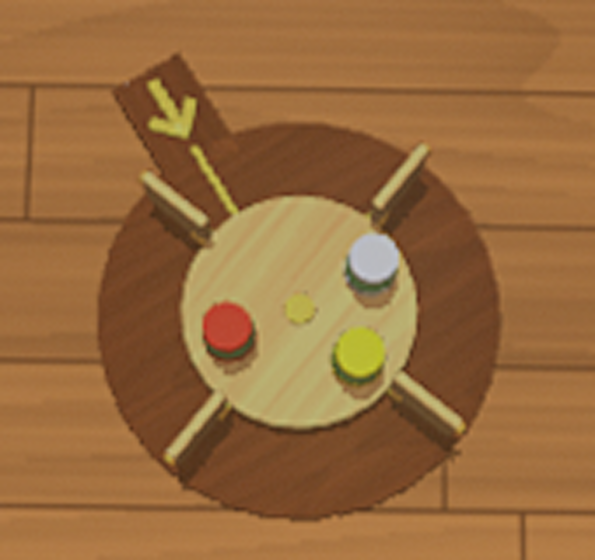

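Zoomed view: hub at zoom (301,308), arrow tip (188,138), line from (193,147) to (235,213), spokes on the diagonals. The yellow jar is on the side away from the arrow.

```bash
python3 - <<'E'
from h import *
s=dict(np.load('top0.npz'))
# hub
h=cv2.cvtColor(s['image'],cv2.COLOR_RGB2HSV)
z=lambda u,v:((u+.5)/3.5-.5+170,(v+.5)/3.5-.5+90)
hub=ray(s,z(301,308),.037)
# board circle: dark brown mask -> ellipse fit of top disc
W=world(s)
print('hub',hub)
m=cv2.inRange(h,(0,90,40),(15,255,125))[100:250,180:330]
cv2.imwrite('pics/m.png',cv2.resize(m,None,fx=4,fy=4))
# tray: points at z~.036
t=(abs(W[...,2]-.036)<.006)&(np.hypot(W[...,0]-.555,W[...,1]+.01)<.13)
print('tray ext',W[t][:,:2].min(0),W[t][:,:2].max(0))
b=(abs(W[...,2]-.012)<.005)&(np.hypot(W[...,0]-.555,W[...,1]+.01)<.2)
q=(b).astype(np.uint8); 
for p in [(155,80),(188,138),(193,147),(235,213)]:
    w=ray(s,z(*p),.013);d=w-hub;print(w.round(4),np.hypot(d[0],d[1]),np.degrees(np.arctan2(d[1],d[0])))
sc=dict(np.load('scene0.npz'))
jr=blobs(s,(0,150,100),(6,255,255));print(jr)
tops={'far-left':(148,177,211,215),'ur':(427,148,376,212),'lr':(463,430,396,378),'ll':(168,460,225,400)}
for k,(a,b_,c,d) in tops.items():
    A=ray(s,z(a,b_),.086);B=ray(s,z(c,d),.086);e=A-hub;f=A-B
    print(k,A.round(3),B.round(3),np.hypot(e[0],e[1]).round(3),np.hypot(*(B-hub)[:2]).round(3),'ang mid',np.degrees(np.arctan2(*((A+B)/2-hub)[[1,0]])).round(1),'dir',np.degrees(np.arctan2(f[1],f[0])).round(1))
for k,c in [('y',(272.3,190.6)),('w',(276.2,162.9)),('r',z(229,325))]:
    d=ray(s,c,.092)-hub;print(k,np.hypot(d[0],d[1]),np.degrees(np.arctan2(d[1],d[0])))
E
```

```text
hub [ 0.56819383 -0.01950345  0.037     ]
tray ext [ 0.45388708 -0.11846787] [0.6660816  0.08138903]
[0.7773 0.1121 0.013 ] 0.2471090877428256 32.176568817809226
[0.7242 0.0815 0.013 ] 0.18588340816401502 32.91417063104975
[0.7161 0.0769 0.013 ] 0.17652077827094634 33.10227239053317
[0.6567 0.0388 0.013 ] 0.1060134699084486 33.37268196771051
[(array([234.3, 183.1]), array([228, 177,  14,  13, 143], dtype=int32))]
far-left [0.666 0.108 0.086] [0.635 0.055 0.086] 0.16 0.1 ang mid 50.9 dir 59.1
ur [ 0.694 -0.121  0.086] [ 0.639 -0.079  0.086] 0.162 0.093 ang mid -39.4 dir -37.3
lr [ 0.461 -0.149  0.086] [ 0.502 -0.096  0.086] 0.168 0.101 ang mid -130.0 dir -127.6
ll [0.434 0.085 0.086] [0.483 0.041 0.086] 0.17 0.105 ang mid 143.1 dir 137.7
y 0.06625969218587195 -135.5532267798043
w 0.06560385201757082 -60.52614490493333
r 0.06343584967228447 113.91696424372962
```

View pics/m.png

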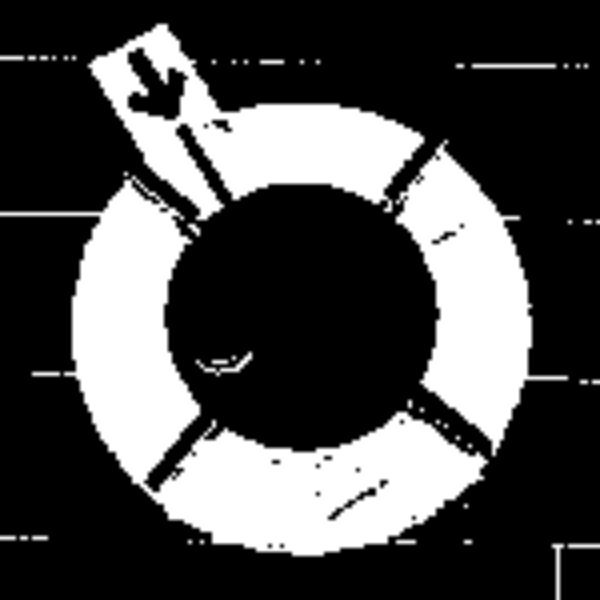

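Axis ≈ (0.565, -0.0195). The arrow is at about 32° and the yellow jar at about -133°, so I need about +165° counter-clockwise. I'll push the spoke at 142° from a start at about 125°, radius 0.14 m, i.e. (0.485, 0.095).

```bash
python3 -m inch '[{"linear":[0.24,0.5,0],"twist":0,"gripper":0},{"linear":[0.47,1,0],"twist":0,"gripper":0},{"linear":[0.47,1,0],"twist":0,"gripper":0},{"linear":[0.47,1,0],"twist":0,"gripper":0}]'
python3 -m inch '[{"linear":[0.16,0.34,0],"twist":0,"gripper":0},{"linear":[0.32,0.68,0],"twist":0,"gripper":0},{"linear":[0.47,1,0],"twist":0,"gripper":0},{"linear":[0.47,1,0],"twist":0,"gripper":0}]'
```

```text
time: 0.43
tool_pos: [0.248, -0.4087, 0.2275]
ee_rot: [-3.14, -0.002, 0.375]
wrist_force: [-0.4, -0.7, -0.5]
width: 0.0703
time: 0.77
tool_pos: [0.295, -0.3087, 0.2276]
ee_rot: [-3.14, -0.002, 0.376]
wrist_force: [-0.1, -0.9, -0.3]
width: 0.044
```

```bash
python3 -m inch '[{"linear":[0.16,0.34,0],"twist":0,"gripper":0},{"linear":[0.32,0.68,0],"twist":0,"gripper":0},{"linear":[0.47,1,0],"twist":0,"gripper":0},{"linear":[0.47,1,0],"twist":0,"gripper":0}]'
python3 -m inch '[{"linear":[0.16,0.34,0],"twist":0,"gripper":0},{"linear":[0.32,0.68,0],"twist":0,"gripper":0},{"linear":[0.47,1,0],"twist":0,"gripper":0},{"linear":[0.47,1,0],"twist":0,"gripper":0}]'
python3 -m inch '[{"linear":[0.16,0.34,0],"twist":0,"gripper":0},{"linear":[0.32,0.68,0],"twist":0,"gripper":0},{"linear":[0.47,1,0],"twist":0,"gripper":0},{"linear":[0.47,1,0],"twist":0,"gripper":0}]'
python3 -m inch '[{"linear":[0.16,0.34,0],"twist":0,"gripper":0},{"linear":[0.32,0.68,0],"twist":0,"gripper":0},{"linear":[0.48,1,0],"twist":0,"gripper":0},{"linear":[0.48,1,0],"twist":0,"gripper":0}]'
```

```text
time: 1.1
tool_pos: [0.342, -0.209, 0.2275]
ee_rot: [-3.14, -0.002, 0.377]
wrist_force: [0.1, -0.7, 0.4]
width: 0.0173
time: 1.43
tool_pos: [0.389, -0.1092, 0.2273]
ee_rot: [-3.14, -0.002, 0.378]
wrist_force: [-0.2, 0.7, -0.1]
width: 0.0007
time: 1.77
tool_pos: [0.436, -0.0097, 0.2269]
ee_rot: [-3.14, -0.001, 0.377]
wrist_force: [-0.6, -0.7, -0.1]
width: 0.0008
time: 2.1
tool_pos: [0.4843, 0.0897, 0.2264]
ee_rot: [-3.14, 0.0, 0.375]
wrist_force: [-0.1, 0.0, 0.1]
width: 0.0005
```

```bash
python3 -m inch '[{"linear":[0,0.06,-0.3],"twist":0,"gripper":0},{"linear":[0,0.06,-0.6],"twist":0,"gripper":0},{"linear":[0,0.06,-0.8],"twist":0,"gripper":0},{"linear":[0,0.06,-0.8],"twist":0,"gripper":0},{"linear":[0,0.06,-0.8],"twist":0,"gripper":0}]'
python3 - <<'E'
from bench import robot
import cv2
o=[robot.snapshot(n)['image'] for n in ('top','scene')]
cv2.imwrite('pics/pre.png',cv2.hconcat([cv2.resize(o[0][90:250,170:340],(400,376)),cv2.resize(o[1][110:290,160:350],(400,376))])[:,:,::-1])
E
```

```text
time: 2.52
tool_pos: [0.4818, 0.0915, 0.1464]
ee_rot: [-3.142, 0.003, 0.369]
wrist_force: [0.7, 1.3, 0.1]
width: 0.0005
```

View pics/pre.png

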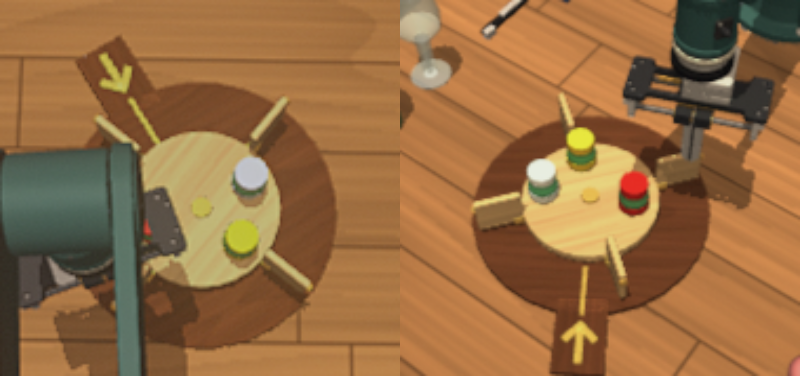

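The fingers sit clear on the far side (lower angles) of the near-left spoke, outside the jars. I'll descend.

```bash
python3 -m inch '[{"linear":[0.04,0.04,-0.2],"twist":0,"gripper":0},{"linear":[0.04,0.04,-0.4],"twist":0,"gripper":0},{"linear":[0.04,0.04,-0.6],"twist":0,"gripper":0},{"linear":[0.04,0.04,-0.8],"twist":0,"gripper":0},{"linear":[0.04,0.04,-0.8],"twist":0,"gripper":0}]'
python3 - <<'E'
import numpy as np
for a in range(125,310,10):
    r=.14;print(a,np.round([.565+r*np.cos(np.radians(a)),-.0195+r*np.sin(np.radians(a))],3))
E
```

```text
time: 3.03
tool_pos: [0.4849, 0.0966, 0.0655]
ee_rot: [-3.141, 0.004, 0.37]
wrist_force: [-0.4, -0.6, -0.1]
width: 0.0004
125 [0.485 0.095]
135 [0.466 0.079]
145 [0.45  0.061]
155 [0.438 0.04 ]
165 [0.43  0.017]
175 [ 0.426 -0.007]
185 [ 0.426 -0.032]
195 [ 0.43  -0.056]
205 [ 0.438 -0.079]
215 [ 0.45 -0.1 ]
225 [ 0.466 -0.118]
235 [ 0.485 -0.134]
245 [ 0.506 -0.146]
255 [ 0.529 -0.155]
265 [ 0.553 -0.159]
275 [ 0.577 -0.159]
285 [ 0.601 -0.155]
295 [ 0.624 -0.146]
305 [ 0.645 -0.134]
```

```bash
python3 -m inch '[{"linear":[-0.04,-0.03,0],"twist":0,"gripper":0},{"linear":[-0.08,-0.07,0],"twist":0,"gripper":0},{"linear":[-0.12,-0.1,0],"twist":0,"gripper":0},{"linear":[-0.16,-0.13,0],"twist":0,"gripper":0},{"linear":[-0.19,-0.17,0],"twist":0,"gripper":0},{"linear":[-0.22,-0.21,0],"twist":0,"gripper":0},{"linear":[-0.25,-0.24,0],"twist":0,"gripper":0},{"linear":[-0.28,-0.28,0],"twist":0,"gripper":0},{"linear":[-0.32,-0.31,0],"twist":0,"gripper":0},{"linear":[-0.35,-0.34,0],"twist":0,"gripper":0}]'
python3 -m inch '[{"linear":[-0.02,-0.04,0],"twist":0,"gripper":0},{"linear":[-0.05,-0.08,0],"twist":0,"gripper":0},{"linear":[-0.07,-0.13,0],"twist":0,"gripper":0},{"linear":[-0.1,-0.17,0],"twist":0,"gripper":0},{"linear":[-0.12,-0.21,0],"twist":0,"gripper":0},{"linear":[-0.14,-0.26,0],"twist":0,"gripper":0},{"linear":[-0.15,-0.3,0],"twist":0,"gripper":0},{"linear":[-0.17,-0.35,0],"twist":0,"gripper":0},{"linear":[-0.19,-0.39,0],"twist":0,"gripper":0},{"linear":[-0.2,-0.44,0],"twist":0,"gripper":0}]'
python3 - <<'E'
from bench import robot
import cv2
o=[robot.snapshot(n)['image'] for n in ('top','scene')]
cv2.imwrite('pics/p1.png',cv2.hconcat([cv2.resize(o[0][90:250,170:340],(400,376)),cv2.resize(o[1][110:290,160:350],(400,376))])[:,:,::-1])
E
```

```text
time: 3.87
tool_pos: [0.4508, 0.063, 0.0674]
ee_rot: [-3.142, 0.0, 0.371]
wrist_force: [0.7, -0.3, 0.7]
width: 0.0004
time: 4.7
tool_pos: [0.4311, 0.019, 0.0675]
ee_rot: [-3.142, 0.0, 0.371]
wrist_force: [0.5, 0.2, 0.3]
width: 0.0003
```

View pics/p1.png

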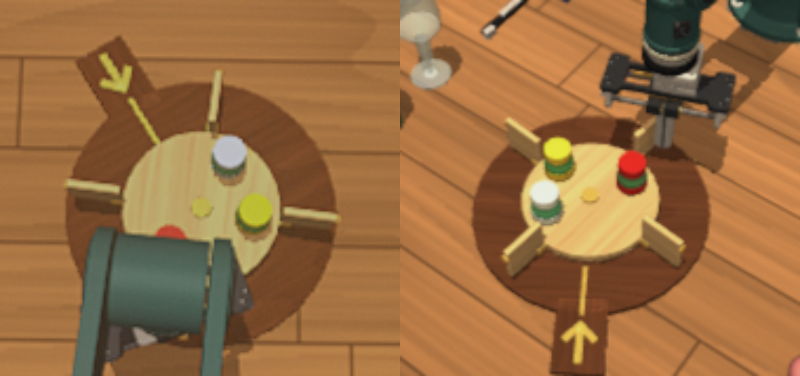

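The carousel has turned about 33° and the jars ride along. I'll continue.

```bash
python3 -m inch '[{"linear":[-0.01,-0.05,0],"twist":0,"gripper":0},{"linear":[-0.02,-0.1,0],"twist":0,"gripper":0},{"linear":[-0.03,-0.15,0],"twist":0,"gripper":0},{"linear":[-0.04,-0.19,0],"twist":0,"gripper":0},{"linear":[-0.04,-0.24,0],"twist":0,"gripper":0},{"linear":[-0.05,-0.29,0],"twist":0,"gripper":0},{"linear":[-0.05,-0.34,0],"twist":0,"gripper":0},{"linear":[-0.05,-0.39,0],"twist":0,"gripper":0},{"linear":[-0.05,-0.44,0],"twist":0,"gripper":0},{"linear":[-0.04,-0.49,0],"twist":0,"gripper":0}]'
python3 -m inch '[{"linear":[0,-0.05,0],"twist":0,"gripper":0},{"linear":[0.01,-0.1,0],"twist":0,"gripper":0},{"linear":[0.02,-0.15,0],"twist":0,"gripper":0},{"linear":[0.03,-0.19,0],"twist":0,"gripper":0},{"linear":[0.04,-0.24,0],"twist":0,"gripper":0},{"linear":[0.05,-0.29,0],"twist":0,"gripper":0},{"linear":[0.07,-0.34,0],"twist":0,"gripper":0},{"linear":[0.09,-0.38,0],"twist":0,"gripper":0},{"linear":[0.1,-0.43,0],"twist":0,"gripper":0},{"linear":[0.12,-0.47,0],"twist":0,"gripper":0}]'
python3 -m inch '[{"linear":[0.02,-0.04,0],"twist":0,"gripper":0},{"linear":[0.05,-0.08,0],"twist":0,"gripper":0},{"linear":[0.07,-0.13,0],"twist":0,"gripper":0},{"linear":[0.1,-0.17,0],"twist":0,"gripper":0},{"linear":[0.12,-0.21,0],"twist":0,"gripper":0},{"linear":[0.15,-0.25,0],"twist":0,"gripper":0},{"linear":[0.18,-0.28,0],"twist":0,"gripper":0},{"linear":[0.21,-0.32,0],"twist":0,"gripper":0},{"linear":[0.24,-0.36,0],"twist":0,"gripper":0},{"linear":[0.28,-0.39,0],"twist":0,"gripper":0}]'
python3 - <<'E'
from bench import robot
import cv2
o=[robot.snapshot(n)['image'] for n in ('top','scene')]
cv2.imwrite('pics/p2.png',cv2.hconcat([cv2.resize(o[0][90:250,170:340],(400,376)),cv2.resize(o[1][110:290,160:350],(400,376))])[:,:,::-1])
E
```

```text
time: 5.63
tool_pos: [0.4271, -0.0302, 0.0675]
ee_rot: [-3.142, 0.0, 0.371]
wrist_force: [0.1, 0.6, 0.1]
width: 0.0005
time: 6.47
tool_pos: [0.4394, -0.0771, 0.0675]
ee_rot: [3.142, 0.0, 0.371]
wrist_force: [-0.3, 0.8, 0.5]
width: 0.0005
time: 7.3
tool_pos: [0.4674, -0.1162, 0.0675]
ee_rot: [3.141, 0.0, 0.371]
wrist_force: [0.1, -0.8, 0.2]
width: 0.0004
```

View pics/p2.png

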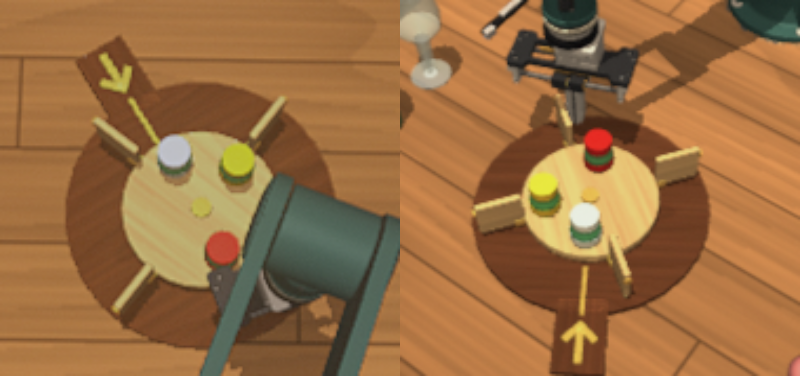

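It has turned about 92°. I'll do three more 20° steps, to finger angle 285°, then measure.

```bash
python3 -m inch '[{"linear":[0.04,-0.03,0],"twist":0,"gripper":0},{"linear":[0.07,-0.07,0],"twist":0,"gripper":0},{"linear":[0.11,-0.1,0],"twist":0,"gripper":0},{"linear":[0.15,-0.13,0],"twist":0,"gripper":0},{"linear":[0.19,-0.16,0],"twist":0,"gripper":0},{"linear":[0.23,-0.18,0],"twist":0,"gripper":0},{"linear":[0.27,-0.21,0],"twist":0,"gripper":0},{"linear":[0.31,-0.23,0],"twist":0,"gripper":0},{"linear":[0.35,-0.26,0],"twist":0,"gripper":0},{"linear":[0.4,-0.28,0],"twist":0,"gripper":0}]'
python3 -m inch '[{"linear":[0.04,-0.02,0],"twist":0,"gripper":0},{"linear":[0.09,-0.04,0],"twist":0,"gripper":0},{"linear":[0.13,-0.06,0],"twist":0,"gripper":0},{"linear":[0.18,-0.07,0],"twist":0,"gripper":0},{"linear":[0.23,-0.08,0],"twist":0,"gripper":0},{"linear":[0.28,-0.1,0],"twist":0,"gripper":0},{"linear":[0.32,-0.11,0],"twist":0,"gripper":0},{"linear":[0.37,-0.11,0],"twist":0,"gripper":0},{"linear":[0.42,-0.12,0],"twist":0,"gripper":0},{"linear":[0.47,-0.13,0],"twist":0,"gripper":0}]'
python3 -m inch '[{"linear":[0.05,0,0],"twist":0,"gripper":0},{"linear":[0.1,0,0],"twist":0,"gripper":0},{"linear":[0.15,0,0],"twist":0,"gripper":0},{"linear":[0.19,0,0],"twist":0,"gripper":0},{"linear":[0.24,0,0],"twist":0,"gripper":0},{"linear":[0.29,0.01,0],"twist":0,"gripper":0},{"linear":[0.34,0.01,0],"twist":0,"gripper":0},{"linear":[0.39,0.02,0],"twist":0,"gripper":0},{"linear":[0.43,0.03,0],"twist":0,"gripper":0},{"linear":[0.48,0.04,0],"twist":0,"gripper":0}]'
cat > m.py <<'E'
from bench import robot
from h import *
import sys
ax=np.array([.5655,-.0195])
S={n:robot.snapshot(n) for n in ('top','scene')}
o=[S[n]['image'] for n in ('top','scene')]
for n,s in S.items():
    for c,st in blobs(s,(22,170,90),(35,255,255),60):
        p=ray(s,c,.092)[:2]-ax
        if np.hypot(*p)<.1: print(n,c,st[4],(p+ax).round(4),'r',np.hypot(*p).round(4),'ang',np.degrees(np.arctan2(p[1],p[0])).round(1))
cv2.imwrite(f'pics/{sys.argv[1]}.png',cv2.hconcat([cv2.resize(o[0][90:250,170:340],(400,376)),cv2.resize(o[1][110:290,160:350],(400,376))])[:,:,::-1])
E
python3 m.py p3
```

```text
time: 8.23
tool_pos: [0.5076, -0.1439, 0.0674]
ee_rot: [-3.142, 0.0, 0.371]
wrist_force: [-1.4, 1.0, 0.2]
width: 0.0006
time: 9.07
tool_pos: [0.5548, -0.1566, 0.0675]
ee_rot: [-3.141, -0.0, 0.371]
wrist_force: [0.2, 0.4, 0.1]
width: 0.0002
time: 9.9
tool_pos: [0.6026, -0.1525, 0.0675]
ee_rot: [-3.142, 0.0, 0.371]
wrist_force: [-0.7, -0.2, 0.3]
width: 0.0006
top [248.9 152.7] 151 [0.629 0.001] r 0.0668 ang 17.9
scene [241.9 212.4] 144 [0.6369 0.0067] r 0.0761 ang 20.2
```

View pics/p3.png

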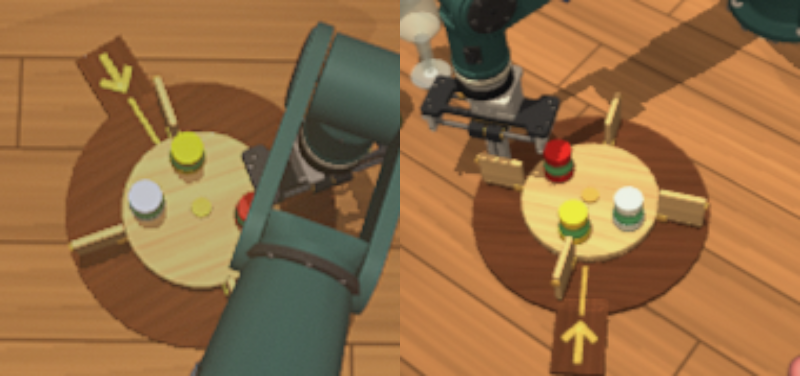

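The yellow jar is about 14–15° short. I'll push 10° more, then compare against the brass line in each camera's own frame.

```bash
python3 -m inch '[{"linear":[0.05,0.01,0],"twist":0,"gripper":0},{"linear":[0.09,0.03,0],"twist":0,"gripper":0},{"linear":[0.14,0.05,0],"twist":0,"gripper":0},{"linear":[0.19,0.07,0],"twist":0,"gripper":0},{"linear":[0.23,0.09,0],"twist":0,"gripper":0},{"linear":[0.23,0.09,0],"twist":0,"gripper":0}]'
python3 m.py p4; python3 - <<'E'
from h import *
for n in ('top','scene'):
    s=dict(np.load(n+'0.npz'))
    W=world(s)
    h=cv2.cvtColor(s['image'],cv2.COLOR_RGB2HSV)
    m=cv2.inRange(h,(20,110,110),(35,255,255))>0
    # cast all onto z=.013, choose near tongue
    v,u=np.nonzero(m);P=np.array([ray(s,(a,b),.0135)[:2] for a,b in zip(u,v)])
    k=(abs(P-np.array([.72,.08]))<[.07,.055]).all(1)&(np.array([abs(W[b,a,2]-.013)<.008 for a,b in zip(u,v)]))
    Q=P[k];vx,vy,x0,y0=cv2.fitLine(Q.astype(np.float32),cv2.DIST_HUBER,0,.001,.001).ravel()
    print(n,len(Q),'dir',np.degrees(np.arctan2(vy,vx)),'pt',x0,y0, Q.min(0),Q.max(0))
    for ax in [(.5655,-.0195),(.568,-.0195)]: print('axis off',vx*(ax[1]-y0)-vy*(ax[0]-x0))
E
```

```text
time: 10.5
tool_pos: [0.6263, -0.143, 0.0675]
ee_rot: [3.141, -0.001, 0.372]
wrist_force: [-0.9, -0.4, 0.4]
width: 0.0003
top [244.5 154.6] 154 [0.6233 0.0134] r 0.0665 ang 29.7
scene [246.1 212.9] 147 [0.6314 0.0174] r 0.0755 ang 29.2
top 197 dir 32.52461 pt 0.72687817 0.084260456 [0.65497798 0.03511726] [0.77879056 0.11795885]
axis off -0.0007198602
axis off -0.002064012
scene 175 dir 32.382347 pt 0.736522 0.090006575 [0.65882242 0.0391577 ] [0.77801576 0.11811694]
axis off -0.0008838624
axis off -0.0022227764
```

View pics/p4.png

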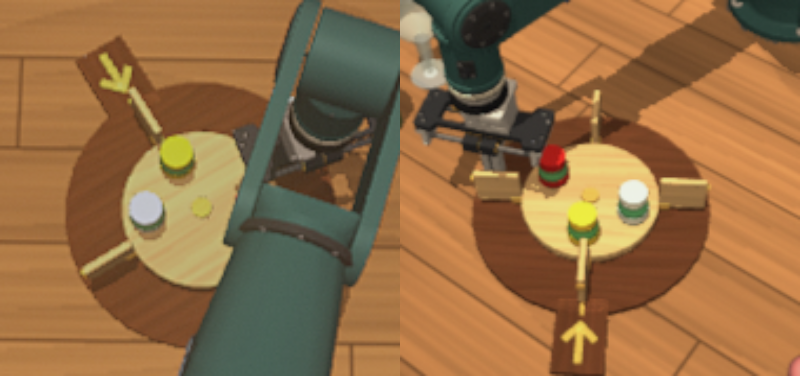

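Both cameras put the brass line at about 32.4°, and the jar is 4–5 mm short of it. One more nudge of about 8.5 mm at the finger.

```bash
python3 -m inch '[{"linear":[0.03,0.01,0],"twist":0,"gripper":0},{"linear":[0.05,0.03,0],"twist":0,"gripper":0},{"linear":[0.08,0.04,0],"twist":0,"gripper":0},{"linear":[0.08,0.04,0],"twist":0,"gripper":0},{"linear":[0.08,0.04,0],"twist":0,"gripper":0}]'
python3 m.py p5
```

```text
time: 11.02
tool_pos: [0.6335, -0.1395, 0.0675]
ee_rot: [3.141, -0.0, 0.371]
wrist_force: [-0.3, -1.0, -0.1]
width: 0.0001
top [243.3 155.2] 157 [0.6215 0.0168] r 0.0667 ang 32.9
scene [247.4 212.9] 142 [0.6292 0.0203] r 0.0752 ang 32.0
```

Aligned in both views. I'll back the finger off the spoke, lift, and verify.

```bash
python3 -m inch '[{"linear":[-0.05,-0.03,0],"twist":0,"gripper":0},{"linear":[-0.13,-0.07,0],"twist":0,"gripper":0},{"linear":[-0.13,-0.07,0],"twist":0,"gripper":0},{"linear":[-0.13,-0.07,0.3],"twist":0,"gripper":0},{"linear":[-0.13,-0.07,0.6],"twist":0,"gripper":0},{"linear":[-0.13,-0.07,0.9],"twist":0,"gripper":0},{"linear":[-0.13,-0.07,1],"twist":0,"gripper":0},{"linear":[-0.13,-0.07,1],"twist":0,"gripper":0}]'
python3 -m inch '[{"linear":[-0.3,0,0.3],"twist":0,"gripper":0},{"linear":[-0.6,0,0.6],"twist":0,"gripper":0},{"linear":[-0.9,0,0.6],"twist":0,"gripper":0},{"linear":[-1,0,0.6],"twist":0,"gripper":0},{"linear":[-1,0,0.6],"twist":0,"gripper":0},{"linear":[-1,0,0.6],"twist":0,"gripper":0}]'
python3 m.py p6
```

```text
time: 11.78
tool_pos: [0.622, -0.1475, 0.172]
ee_rot: [3.136, -0.006, 0.37]
wrist_force: [-0.4, -0.3, 0.9]
width: 0.0002
time: 12.28
tool_pos: [0.5198, -0.1464, 0.2253]
ee_rot: [-3.14, 0.002, 0.37]
wrist_force: [0.1, 0.3, 0.4]
width: -0.0001
top [243.2 155.3] 154 [0.6212 0.0171] r 0.0666 ang 33.3
scene [247.4 213. ] 145 [0.6295 0.0206] r 0.0755 ang 32.0
```

View pics/p6.png

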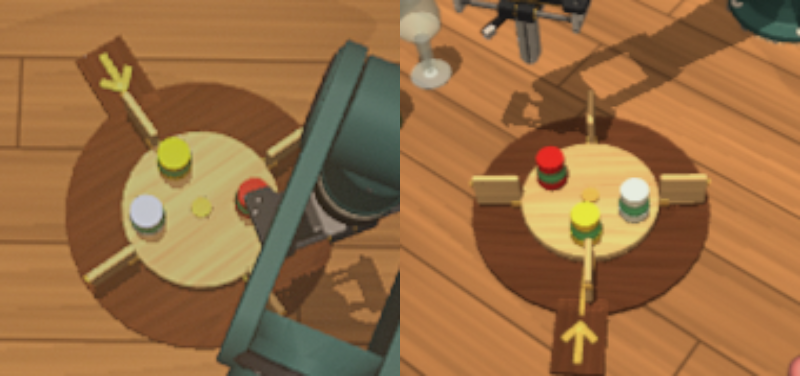

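The yellow jar (left view zoom 174,155; right view 586,217) stands on the brass line, all three jars are upright, and the arm is clear of everything. I'm handing in.

```bash
python3 -c "
from bench import robot
print(robot.get_obs()['wrist_force']);robot.close_job()"
```

```text
[ 0.07444585 -0.42616961 -0.11373598]
the job is handed in; nothing more can be done
```

I turned the carousel about 165° counter-clockwise by pushing one spoke with the closed fingertips. I then backed the fingers off, lifted clear and handed the job in at about 12.3 s; it gave no verdict.

**Alignment:** in the last check the yellow jar was at 33.3° (top camera) and 32.0° (scene camera), and the arrow line at about 32.4–32.5°. That puts the jar roughly 1 mm from the line, against the 12 mm allowed.

**Jars and other things:** all three jars looked upright on the tray. The arm's path stayed away from the other table objects. I did not measure their final positions, and the last close-up showed little beyond the carousel.

**Disagreement:** the two cameras differed by about 8 mm on the jar's absolute position, mostly in x. The scene camera put it 75 mm from the axis, against about 66 mm expected. I therefore compared the jar with the brass line in each camera's own frame, and there the two agreed.

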